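Open the board clamp fixture and hold its arm up

TASK

Open the clamp fixture on the bench so that the circuit board under its arm can be got at. First pull the black-headed interlock plug straight up out of its sprung socket and set it down (not dropped) in the shallow steel tray; then draw the upright latch tab fully sideways, away from the arm, against its spring, and with it drawn lift the arm off its ball by at least 30 degrees. Finish while still holding the arm up in the gripper, and leave the spool, bottle and screwdriver where they are.

Things in the scene. Friction and masses are not known exactly. Their poses are not given: they have to be found in the camera images.
- fixture: clamp fixture screwed to the bench: base plate 270 (x) by 220 (y) by 12 mm. Origin on the bench below the arm, half-way between hinge and ball; z up; its x runs from the hinge (x = -100 mm, nearest the robot) along the arm to the ball (x = +100). Latch tab at x = +100, y = +60; plug socket, a grey block 40 by 42 mm, top 50 mm above the bench, at x = 0, y = -80
- plug_grip (a point): centre of the black square head (22 x 22 mm, 30 tall, sides along the fixture's x and y) of the loose interlock plug, 50 g; 65 mm above the bench at the start. Its brass shank, 14 x 14, ends 41 mm below this point, 26 mm of it in the socket. A sprung detent holds it: pull 4 to 8 N straight up, free after some 6 mm, out of the socket after 26 mm
- plug: the same plug; origin at the centre of the underside of its shank, z along the plug to its head
- tray: shallow open steel tray fixed on the bench, 130 (x) by 110 (y) by 25 mm high, walls and floor 4 to 5 mm; origin on the bench under its centre. It may stand left or right of the fixture
- tab_center (a point): grasp point of the steel latch tab beside the coupler: an upright plate 14 mm thick along the fixture's y, 26 wide along its x. The point lies mid-plate, 22 mm below its top edge, 94 mm above the bench at the start; 30 mm free between plate and coupler, open space beyond. The tab rises and tilts with the arm; its axes are the fixture's at the start
- latch (a joint): travel of the latch tab, m: 0 = latched (the fork grips under the ball, the arm cannot lift), up to 0.020 = drawn fully out along the fixture's +y. The ball is free from 0.016. Its spring pulls back with 3.5 N at 0 and 10.5 N at 0.020
- hinge_pin (a point): middle of the arm's hinge pin, 60 mm above the bench at the near end of the fixture; the pin lies along the fixture's y. The tab centre is 200 mm from it along x, 60 mm along +y and 34 mm above it at the start
- clamp_arm (a joint): angle of the arm about the hinge pin, rad: 0 = down on the ball, grows as the ball end rises, the tab then leaning back over the hinge; stop at 1.1. The arm (about 0.3 to 0.55 kg) falls back when let go; lifting at the tab takes 2 to 4 N
- tongue: the hinged grey arm, 24 mm wide, top 78 mm above the bench, with its dark steel coupler housing (48 by 46 mm, top 80 mm, a low button on it to 89 mm) over a 25 mm steel ball, and its latch and tab; origin at the hinge pin, x along the arm. It lies over a black board nest with a green circuit board
- spool_center (a point): centre of a loose grey plastic spool, 60 mm diameter, 46 mm tall, standing upright: bystander
- bottle_center (a point): centre of a loose white bottle, 60 mm diameter, 150 mm tall, standing: bystander
- driver: a loose screwdriver lying on the bench, black handle: bystander
Mind the look-alikes: they are no part of the job. Of the things that look like the tray, take the one that is nearest to the robot's base at the start.

How it is judged:
By the outcome, as a careful person would: the job done as asked, in the order asked, and still so for the second after the job is handed in, while the arm keeps its last pose, push and grip.
It also fails if it takes over 58 s, if anything falls off the work surface, if the arm or the gripper's body presses on something with over 40 N, if the wrist force passes 120 N, or if a joint passes its speed limit or range.

ROBOT

A 6-joint arm with a two-finger parallel gripper is mounted at the origin on the work surface. World frame = base frame: x ahead of the robot, y to its left, z up, the work surface at z = 0. Lengths are in m, angles in rad, forces in N, time in s.
With the tool pointing down it reaches from about 0.325 to 0.85 m from the base axis. Payload 15.5 kg.
Tool frame: the origin (TCP) lies on the centre line of the jaws, within the pads' length; the fingertips stand 14 mm ahead of it and the grasp point (between the pads) lies 5 mm behind it; z points along the fingers, y is the line along which they close (so a half turn about z gives the same grasp; the last joint's range is limited). The gripper opens to 91 mm and grips with 3 to 60 N. Pads are 32 mm wide; open, the fingers measure 118 mm over their backs; the gripper's body (76 mm by 178 mm) begins 60 mm behind the grasp point.
Start: joints at [-1.272, 0.494, 1.345, -0, 1.302, -0.096], TCP at [0.24, -0.577, 0.228] pointing down, gripper open.
Joint ranges: [-2.91, 2.91], [-0.82, 2.16], [0.22, 2.67], [-1.22, 4.37], [0.12, 2.79], [-3.08, 3.08]. Speed limits (rad/s): [1.89, 1.89, 2.57, 3.01, 3.01, 3.01].

INTERFACE

Orientations are given as a unit quaternion [x, y, z, w].
In Python, from bench import read_state, camera, job_done, trace, pinpoint gives the robot as it stands.
- The arm moves only by the shell command python3 -m jog 'ROWS' [OPENING]. ROWS is JSON, a list of rows, each a list of 6 numbers: the shift along the tool's x, y, z in m, then the turn, a rotation vector about the tool's x, y, z in rad. In form: [[x, y, z, rx, ry, rz], ...]. A call has 1 to 12 rows; each row is the pose to reach, as a shift and turn from the pose commanded when the call began, along the tool's axes at that moment; what a row does not reach only later rows make up. A row lasts 1/8 s, in which the tool goes at most 62.5 mm and 10.7 degrees, less where a joint would pass 70% of its speed; a pose out of reach is approached as far as the arm can. A call with a gripper value outside its range is refused whole. OPENING is the finger opening in m, from 0 to 0.0912, set as the call begins (- or left out, the last holds). The fingers move at their own pace and stop on an object; the grip force is fixed at half the most. Time passes only in rows, so rows that repeat a pose let the fingers close. It gives the time, the measured TCP pose, the force, the opening and the grip force at its end, in the units of the state.
- read_state(): the state, without advancing time (a new reading comes with each control period).
- camera(name): name is "side" or "top" or "wrist"; returns a dict with "img" (420x560x3 uint8, blue, green, red), "intrinsics" (3x3 intrinsics, pixels), "extrinsics" (4x4, takes a point from camera to world coordinates). Camera axes: x right, y up, looking along -z (the intrinsics and any distortion apply to the point x, -y, -z); pixel columns grow to the right and rows downward; lengths in m; the calibration is good to about 2 mm. A picture is of the moment at which its call begins. There is no depth.
- job_done(): hands the job in; it is judged then, once.
Trained networks look in a picture, given as the dict that the camera call returned (one of the last four; its "shot" number tells which), for a name from the list of things; names that differ only in an ending like _2 or _b are one class to them, and where a whole thing is asked for, a point or a joint stands for the part that bears it (a point fixed in the world has none). Each returns a list of dicts, best first, with "p" (0 to 1); they miss things now and then, are a little off and sometimes report something else, mostly with a low value. They report only what shows in the picture. A call takes as long as a camera call. They do not tell look-alikes from the thing itself.
- trace(picture, query): "mask" (420x560 bool, what is visible of it) and "rect" ([centre column, centre row, width, height] in pixels, round what is visible of it).
- pinpoint(picture, query): "point" ([column, row] in pixels: a listed point, or the origin of a listed thing).
The state is a dict: "time": time; "joints": joint angles; "joint_velocities": joint speeds; "effort": joint torques, N m; "tool_pos": TCP position; "ee_rot": TCP orientation; "wrist_force": force on the tool from outside, world axes, zero at the start; "torque": the same for the moment, N m; "width": opening from 0.0 (shut) to 1.0 (fully open); "grasp_force": force on a finger pad.
Only numpy, scipy, OpenCV 4.12 (cv2) and the standard library are available. Lean on these libraries where they do the work, as an engineer would, in place of code of your own. Each camera call takes 0.05 s, during which the arm holds its last target. There are 200 camera calls.

## Working session

There is one attempt and no reset: what is moved stays moved. The work goes in short steps, Python scripts to look and compute and a shell command to move; the robot and the scene stay as the last step left them, time stands still between calls to the robot, and variables do not carry over. Pictures are saved under pics/ and viewed, at most 10 in all, crops included, and the job is handed in when it is done.

```bash
mkdir -p pics; ls; cat > h.py <<'E'
import numpy as np, cv2
from bench import *
def ray(p,uv):
    K=np.array(p["intrinsics"]);T=np.array(p["extrinsics"])
    d=np.linalg.inv(K)@[uv[0],uv[1],1]; d=T[:3,:3]@(d*[1,-1,-1]); return T[:3,3],d/np.linalg.norm(d)
def onz(p,uv,z):
    o,d=ray(p,uv); return o+d*(z-o[2])/d[2]
def tri(L):
    A=0;b=0
    for p,uv in L:
        o,d=ray(p,uv);M=np.eye(3)-np.outer(d,d);A=A+M;b=b+M@o
    x=np.linalg.solve(A,b)
    return x,[round(float(np.linalg.norm(np.cross(x-ray(p,u)[0],ray(p,u)[1])))*1000,1) for p,u in L]
def proj(p,X):
    K=np.array(p["intrinsics"]);T=np.array(p["extrinsics"])
    c=T[:3,:3].T@(np.array(X)-T[:3,3]); q=K@(c*[1,-1,-1]); return q[:2]/q[2]
E
python3 - <<'E'
from h import *
s=camera("side");t=camera("top");w=camera("wrist")
for n,p in(("side",s),("top",t)): cv2.imwrite(f"pics/{n}.png",p["img"])
np.set_printoptions(precision=3,suppress=True)
for n,p in(("side",s),("top",t),("wrist",w)):
    print(n,p.keys(),np.array(p["extrinsics"])[:3,3])
    for q in["plug_grip","tab_center","hinge_pin","fixture","tray","spool_center","bottle_center","driver"]:
        print(q,[(np.round(r["point"],1).tolist(),round(r["p"],2)) for r in pinpoint(p,q)[:4]])
print(read_state())
E
```

```text
pics
side dict_keys(['img', 'intrinsics', 'extrinsics', 'shot']) [0.436 0.603 0.907]
plug_grip [([308.2, 230.3], 0.63)]
tab_center [([249.0, 248.2], 0.58)]
hinge_pin [([330.5, 263.9], 0.82), ([294.2, 375.0], 0.72), ([329.0, 266.4], 0.35)]
fixture [([291.8, 262.1], 0.58), ([254.6, 148.2], 0.22)]
tray [([293.8, 127.8], 0.76), ([331.9, 185.5], 0.7)]
spool_center [([292.4, 373.8], 0.9)]
bottle_center []
driver [([188.7, 383.9], 0.67), ([306.0, 228.6], 0.61)]
top dict_keys(['img', 'intrinsics', 'extrinsics', 'shot']) [ 0.272 -0.101  1.766]
plug_grip [([274.7, 225.1], 0.6)]
tab_center [([240.7, 183.4], 0.59)]
hinge_pin [([243.7, 253.0], 0.75)]
fixture [([252.9, 221.1], 0.74)]
tray [([431.3, 196.7], 0.86), ([349.3, 243.7], 0.79), ([413.8, 256.5], 0.57)]
spool_center [([160.4, 237.9], 0.61)]
bottle_center [([364.7, 156.5], 0.64)]
driver [([146.6, 170.8], 0.62)]
wrist dict_keys(['img', 'intrinsics', 'extrinsics', 'shot']) [ 0.308 -0.547  0.384]
plug_grip []
tab_center []
hinge_pin []
fixture []
tray [([263.5, 21.6], 0.85)]
spool_center []
bottle_center []
driver []
{'time': 1.35, 'joints': array([-1.271,  0.494,  1.345,  0.   ,  1.302, -0.095]), 'joint_velocities': array([-0.   ,  0.001, -0.002, -0.001,  0.001,  0.   ]), 'effort': array([ -0.   , -87.869, -38.225,   0.071,   0.044,  -0.   ]), 'tool_pos': array([ 0.24 , -0.577,  0.228]), 'ee_rot': array([0.981, 0.196, 0.   , 0.   ]), 'wrist_force': array([-0.324, -0.258,  0.422]), 'torque': array([-0.056, -0.07 ,  0.003]), 'grasp_force': 0.0, 'width': 1.0003082542499655}
```

View pics/top.png

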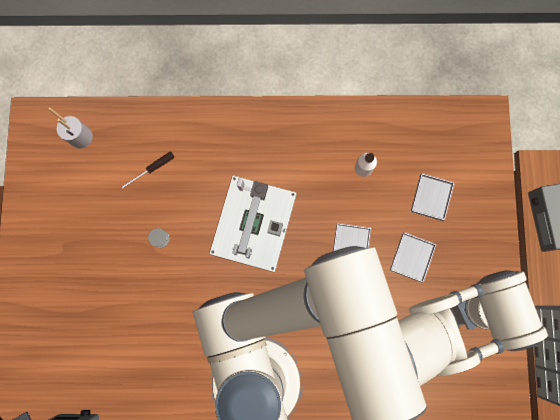

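View pics/side.png

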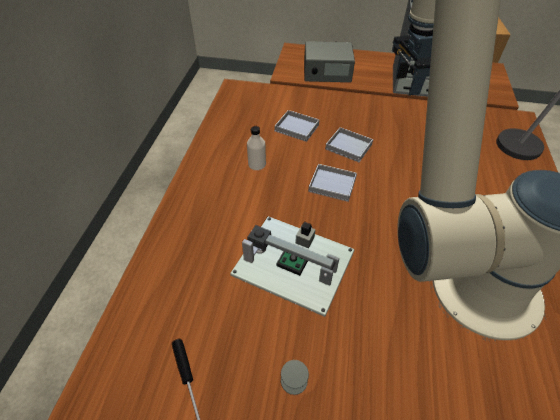

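```bash
python3 - <<'E'
from h import *
np.set_printoptions(precision=3,suppress=True)
s=camera("side");t=camera("top")
for n,a,b in[("plug",(308.2,230.3),(274.7,225.1)),("tab",(249,248.2),(240.7,183.4)),("hinge",(330.5,263.9),(243.7,253)),("fix",(291.8,262.1),(252.9,221.1)),("trayA",(331.9,185.5),(349.3,243.7)),("trayB",(293.8,127.8),(431.3,196.7)),("spool",(292.4,373.8),(160.4,237.9))]:
    print(n,*tri([(s,a),(t,b)]))
print("third tray?",onz(t,(413.8,256.5),0.0), "bottle",onz(t,(364.7,156.5),.075),"driver",onz(t,(146.6,170.8),.015))
for p in(t,):
  for r in trace(p,"tray"):
    m=r["mask"].astype(np.uint8); c=max(cv2.findContours(m,0,2)[0],key=cv2.contourArea); R=cv2.minAreaRect(c)
    print(round(r["p"],2),R,[onz(p,q,.025)[:2] for q in cv2.boxPoints(R)])
im=t["img"][120:300,200:460]; cv2.imwrite("pics/topcrop.png",cv2.resize(im,None,fx=3,fy=3,interpolation=2))
E
```

```text
plug [ 0.484 -0.061  0.06 ] [6.9, 6.9]
tab [0.618 0.045 0.087] [2.5, 2.5]
hinge [0.405 0.035 0.058] [1.9, 1.9]
fix [0.51  0.011 0.002] [1.4, 1.4]
trayA [ 0.434 -0.303 -0.   ] [3.7, 3.7]
trayB [ 0.595 -0.577 -0.004] [2.8, 2.8]
spool [0.457 0.309 0.02 ] [2.0, 2.0]
third tray? [ 0.395 -0.511  0.   ] bottle [ 0.709 -0.349  0.075] driver [0.678 0.364 0.015]
0.8 ((412.43890380859375, 257.3710632324219), (36.189796447753906, 41.03303909301758), 19.653823852539062) [array([ 0.349, -0.423]), array([ 0.472, -0.471]), array([ 0.433, -0.578]), array([ 0.311, -0.529])]
0.8 ((431.7876281738281, 197.20726013183594), (36.13804626464844, 40.413536071777344), 14.743562698364258) [array([ 0.537, -0.496]), array([ 0.666, -0.534]), array([ 0.635, -0.646]), array([ 0.507, -0.607])]
0.62 ((352.0, 236.5), (25.0, 36.0), 90.0) [array([ 0.499, -0.252]), array([ 0.498, -0.368]), array([ 0.418, -0.366]), array([ 0.418, -0.251])]
```

View pics/topcrop.png

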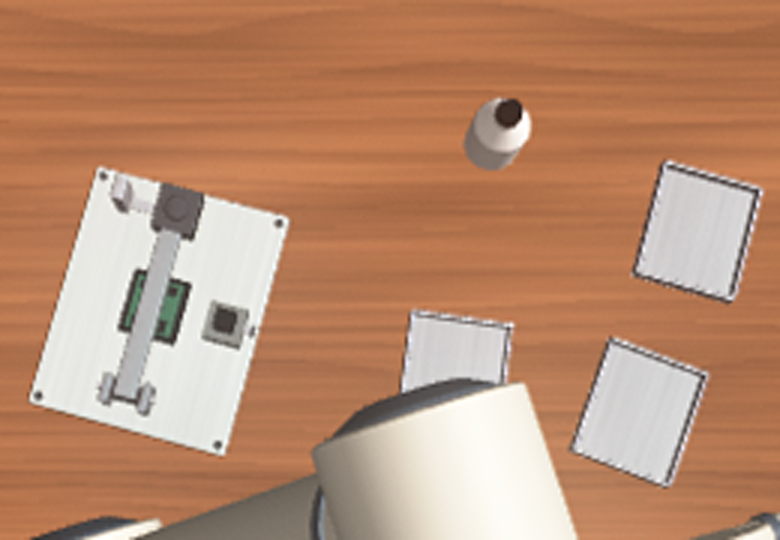

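The top view shows three tray look-alikes: (352,243), (413,257) and (432,197). By base distance they are about 0.53, 0.65 and 0.83 m away. The first one, at about (0.434, -0.303), is the nearest to the robot, so that is the tray. The crop shows the fixture at about -14° yaw, with the plug head at (275,226), the tab at (240,184) and the coupler beside the tab. Next I move the wrist camera over the fixture.

```bash
python3 -m jog '[[0.369,-0.417,0,0,0,0.639],[0.369,-0.417,0,0,0,0.639],[0.369,-0.417,0,0,0,0.639],[0.369,-0.417,0,0,0,0.639],[0.369,-0.417,0,0,0,0.639],[0.369,-0.417,0,0,0,0.639],[0.369,-0.417,0,0,0,0.639],[0.369,-0.417,0,0,0,0.639],[0.369,-0.417,0,0,0,0.639],[0.369,-0.417,0,0,0,0.639],[0.369,-0.417,0,0,0,0.639],[0.369,-0.417,0,0,0,0.639]]'
python3 - <<'E'
from h import *
np.set_printoptions(precision=3,suppress=True)
w=camera("wrist");t=camera("top");s=camera("side")
cv2.imwrite("pics/w1.png",w["img"]);print(np.array(w["extrinsics"]))
for n in["plug_grip","tab_center","hinge_pin","fixture"]:
    L=[]
    for p in (w,s):
        r=pinpoint(p,n)
        if r: L.append((p,r[0]["point"]));print(n,r[0])
    if len(L)>1: print(*tri(L))
print(read_state())
r=trace(t,"tray")
for r in r:
    c=max(cv2.findContours(r["mask"].astype(np.uint8),0,2)[0],key=cv2.contourArea);R=cv2.minAreaRect(c)
    print(round(r["p"],2),np.array([onz(t,q,.025)[:2] for q in cv2.boxPoints(R)]).tolist(),onz(t,R[0],.02))
E
```

```text
time: 3.0
tool_pos: [0.4204, -0.0512, 0.2279]
ee_rot: [0.992, -0.123, -0.0, 0.0]
wrist_force: [0.1, -0.3, 0.9]
width: 1.003
grasp_force: 0.0
[[-0.244  0.937  0.252  0.491]
 [-0.97  -0.235 -0.064 -0.068]
 [-0.001 -0.26   0.966  0.385]
 [ 0.     0.     0.     1.   ]]
plug_grip {'point': [264.8, 132.1], 'p': 0.66}
plug_grip {'point': [307.3, 228.9], 'p': 0.43}
[ 0.481 -0.058  0.068] [1.8, 1.8]
tab_center {'point': [247.1, 247.6], 'p': 0.65}
hinge_pin {'point': [178.0, 234.7], 'p': 0.76}
hinge_pin {'point': [188.3, 385.1], 'p': 0.72}
[ 0.534  0.225 -0.049] [204.3, 204.3]
fixture {'point': [189.9, 128.5], 'p': 0.96}
fixture {'point': [294.4, 263.1], 'p': 0.91}
[0.503 0.019 0.011] [2.0, 2.0]
{'time': 3.55, 'joints': array([-0.26 ,  0.211,  1.811,  0.   ,  1.12 ,  1.555]), 'joint_velocities': array([ 0.004, -0.001,  0.003, -0.001,  0.001,  0.002]), 'effort': array([ -0.148, -55.204, -33.296,   0.029,  -0.077,  -0.002]), 'tool_pos': array([ 0.421, -0.05 ,  0.228]), 'ee_rot': array([ 0.993, -0.122,  0.   , -0.   ]), 'wrist_force': array([ 0.407,  0.367, -0.421]), 'torque': array([0.086, 0.058, 0.007]), 'grasp_force': 0.0, 'width': 1.0027006404474388}
0.87 [[0.5385677310195989, -0.4963115544856935], [0.6660106580026434, -0.5361857415702833], [0.6340464042854407, -0.6460319890231907], [0.5074256974314941, -0.6050289616381147]] [ 0.587 -0.572  0.02 ]
0.83 [[0.3705105400791736, -0.23700086642984303], [0.501778656845825, -0.2554002724876574], [0.4870788538380548, -0.37039008492540776], [0.3562558300596004, -0.35062195089033615]] [ 0.429 -0.304  0.02 ]
0.76 [[0.3495803110567814, -0.420659292941286], [0.4734582222832687, -0.47132811412265874], [0.4320713045228933, -0.5789758777563919], [0.3092189874641151, -0.5273109849653177]] [ 0.391 -0.501  0.02 ]
```

View pics/w1.png

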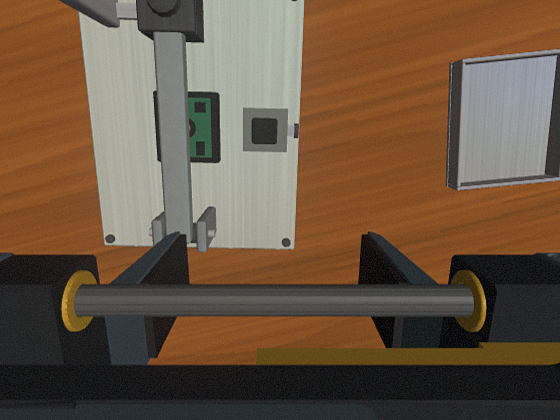

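The wrist view shows the black plug head at about (264,131) on the grey socket block at (265,130), the arm at x≈175 and the chosen tray at right. The near plate screws are at (110,239) and (286,242).

```bash
python3 - <<'E'
from h import *
from scipy.spatial.transform import Rotation as Ro
np.set_printoptions(precision=4,suppress=True)
w=camera("wrist")
a=onz(w,(110,239),.014);b=onz(w,(286,242),.014);print("yaw",np.degrees(np.arctan2(*(a-b)[:2]))*-1, np.linalg.norm(a-b))
g=cv2.cvtColor(w["img"],6)[100:165,235:295];m=(g<50).astype(np.uint8)
n,l,st,c=cv2.connectedComponentsWithStats(m);print(st[1:],c[1:]+[235,100])
print("block top c",onz(w,(265.5,130),.05))
q=pinpoint(w,"plug_grip")[0]["point"];print(q,onz(w,q,.065),"top",onz(w,(264.5,131),.08))
S=read_state();R=Ro.from_quat(S["ee_rot"]).as_matrix()
P=onz(w,q,.065);P[2]=.065;print("tool delta of TCP so grasp pt at P:",R.T@(P-S["tool_pos"])+[0,0,.005],R)
E
```

```text
yaw -15.0124201109681 0.20001957316409702
[[ 18  18  26  26 474]] [[265.1983 131.3186]]
block top c [ 0.4847 -0.0571  0.05  ]
[265.1, 129.2] [ 0.4858 -0.0574  0.065 ] top [ 0.4847 -0.057   0.08  ]
tool delta of TCP so grasp pt at P: [ 0.065  -0.0086  0.1679] [[ 0.9703 -0.2417  0.    ]
 [-0.2417 -0.9703 -0.    ]
 [ 0.      0.     -1.    ]]
```

```bash
python3 -m jog '[[0.064,-0.0085,0.04,0,0,0.01],[0.064,-0.0085,0.08,0,0,0.01],[0.064,-0.0085,0.12,0,0,0.01],[0.064,-0.0085,0.145,0,0,0.01],[0.064,-0.0085,0.159,0,0,0.01],[0.064,-0.0085,0.159,0,0,0.01],[0.064,-0.0085,0.159,0,0,0.01]]' 0.06
python3 - <<'E'
from h import *
s=camera("side"); w=camera("wrist")
a=cv2.resize(s["img"][170:320,210:390],(600,500)); cv2.imwrite("pics/s2.png",a); 
E
python3 -m jog '[[0,0,0,0,0,0],[0,0,0,0,0,0],[0,0,0,0,0,0],[0,0,0,0,0,0]]' 0
```

```text
time: 4.58
tool_pos: [0.4854, -0.0574, 0.0698]
ee_rot: [0.992, -0.127, 0.001, 0.0]
wrist_force: [1.8, -0.8, -0.1]
width: 0.658
grasp_force: 0.0
time: 5.18
tool_pos: [0.4848, -0.0574, 0.069]
ee_rot: [0.992, -0.127, 0.0, 0.0]
wrist_force: [-7.7, -21.7, 15.6]
width: 0.252
grasp_force: 12.5
```

```bash
python3 -m jog '[[0,0.001,0,0,0,0],[0,0.001,0,0,0,0]]'; python3 -m jog '[[0,0.001,0,0,0,0],[0,0.001,0,0,0,0]]'
```

```text
time: 5.42
tool_pos: [0.4846, -0.0584, 0.069]
ee_rot: [0.992, -0.127, 0.0, 0.0]
wrist_force: [-1.3, -1.6, 4.3]
width: 0.239
grasp_force: 30.0
time: 5.68
tool_pos: [0.4844, -0.0592, 0.069]
ee_rot: [0.992, -0.127, 0.0, -0.0]
wrist_force: [-0.3, 1.5, 6.0]
width: 0.239
grasp_force: 30.0
```

Centred and gripped (22 mm). Now I pull straight up.

```bash
python3 -m jog '[[0,0,-0.003,0,0,0],[0,0,-0.006,0,0,0],[0,0,-0.01,0,0,0],[0,0,-0.02,0,0,0],[0,0,-0.03,0,0,0],[0,0,-0.05,0,0,0],[0,0,-0.08,0,0,0],[0,0,-0.1,0,0,0],[0,0,-0.1,0,0,0]]'
python3 - <<'E'
from h import *
np.set_printoptions(precision=4,suppress=True)
from scipy.spatial.transform import Rotation as Ro
s=camera("side"); w=camera("wrist");t=camera("top")
im=np.vstack([cv2.resize(w["img"],(400,300)),cv2.resize(s["img"][130:310,200:440],(400,300))]); cv2.imwrite("pics/lift.png",im)
S=read_state();R=Ro.from_quat(S["ee_rot"]).as_matrix()
for p in(s,w,t):
  for q in["tray","plug","plug_grip"]: print(q,[(np.round(r["point"],1).tolist(),round(r["p"],2)) for r in pinpoint(p,q)])
for r in pinpoint(w,"tray"): print(onz(w,r["point"],0))
print(S["tool_pos"],R.T@(np.array([.430,-.304,.17])-S["tool_pos"]))
E
```

```text
time: 6.8
tool_pos: [0.485, -0.0595, 0.1705]
ee_rot: [0.992, -0.127, 0.002, 0.0]
wrist_force: [-0.9, 0.3, -1.0]
width: 0.239
grasp_force: 30.0
tray [([333.9, 183.7], 0.83), ([346.1, 149.3], 0.75), ([297.3, 125.1], 0.74)]
plug [([305.6, 214.2], 0.46)]
plug_grip [([309.4, 202.4], 0.44)]
tray [([531.7, 190.1], 0.69)]
plug [([272.7, 244.0], 0.75)]
plug_grip [([273.7, 269.5], 0.93), ([532.4, 188.4], 0.43)]
tray [([416.3, 259.8], 0.84), ([348.8, 243.8], 0.82), ([428.1, 198.4], 0.8)]
plug []
plug_grip []
[ 0.4301 -0.3007  0.    ]
[ 0.4838 -0.0592  0.1684] [ 0.0095  0.2505 -0.0016]
```

View pics/lift.png

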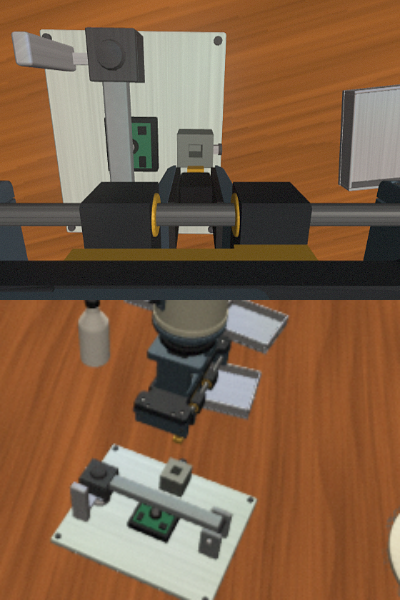

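The plug is out of the socket: in the lower half of the picture its brass shank is at (178,437), clear above the block. I carry it to the nearest tray.

```bash
python3 -m jog '[[0.0,0.06,0,0,0,0],[0.004,0.12,0,0,0,0],[0.008,0.18,0,0,0,0],[0.0095,0.22,0,0,0,0],[0.0095,0.245,0,0,0,0],[0.0095,0.2485,0.02,0,0,0],[0.0095,0.2485,0.06,0,0,0],[0.0095,0.2485,0.09,0,0,0],[0.0095,0.2485,0.11,0,0,0],[0.0095,0.2485,0.114,0,0,0],[0.0095,0.2485,0.114,0,0,0]]'
python3 - <<'E'
from h import *
s=camera("side"); cv2.imwrite("pics/place.png",cv2.resize(s["img"][100:240,240:420],(720,560)))
E
python3 -m jog '[[0,0,0.002,0,0,0],[0,0,0.002,0,0,0]]'
```

```text
time: 8.82
tool_pos: [0.4312, -0.3023, 0.0553]
ee_rot: [0.992, -0.127, 0.0, 0.0]
wrist_force: [-0.3, 0.4, -0.7]
width: 0.236
grasp_force: 30.0
time: 9.12
tool_pos: [0.4311, -0.3022, 0.0533]
ee_rot: [0.992, -0.127, 0.0, 0.0]
wrist_force: [0.8, 0.0, -0.2]
width: 0.243
grasp_force: 30.0
```

View pics/place.png

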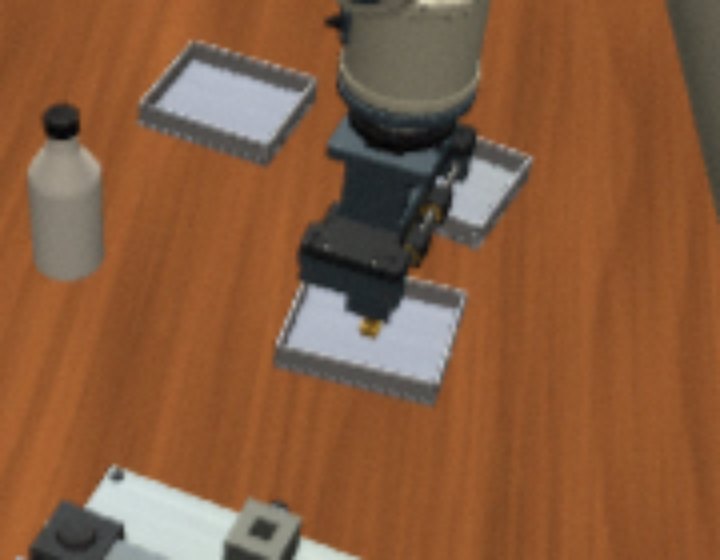

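The shank at (370,328) hangs over the middle of the near tray. I lower in small steps until it touches.

```bash
for i in 1 2 3; do python3 -m jog '[[0,0,0.001,0,0,0],[0,0,0.0015,0,0,0],[0,0,0.0015,0,0,0]]' | grep -E 'tool_pos|wrist_force'; done
```

```text
tool_pos: [0.431, -0.3021, 0.0514]
wrist_force: [-0.1, -0.2, -0.1]
tool_pos: [0.431, -0.3021, 0.0498]
wrist_force: [0.2, -0.2, -0.7]
tool_pos: [0.4311, -0.3022, 0.049]
wrist_force: [-1.7, 1.4, 14.5]
```

```bash
python3 -m jog '[[0,0,-0.0005,0,0,0],[0,0,-0.0005,0,0,0]]'; python3 -m jog '[[0,0,0,0,0,0],[0,0,0,0,0,0],[0,0,0,0,0,0],[0,0,0,0,0,0],[0,0,-0.01,0,0,0],[0,0,-0.03,0,0,0],[0,0,-0.08,0,0,0],[0,0,-0.13,0,0,0],[0,0,-0.18,0,0,0],[0,0,-0.18,0,0,0]]' 0.06
python3 - <<'E'
from h import *
from scipy.spatial.transform import Rotation as Ro
s=camera("side"); w=camera("wrist")
np.set_printoptions(precision=4,suppress=True)
cv2.imwrite("pics/set.png",np.hstack([cv2.resize(w["img"],(400,300)),cv2.resize(s["img"][120:240,260:420],(400,300))]))
S=read_state();R=Ro.from_quat(S["ee_rot"]).as_matrix();print(S["tool_pos"],S["joints"])
# fixture frame
y=np.radians(-14.6);X=np.array([np.cos(y),np.sin(y),0]);Y=np.array([-np.sin(y),np.cos(y),0])
O=np.array([.4844,-.0592,0])+.08*Y; tab=O+.1*X+.06*Y; tab[2]=.094; print("O",O,"tab",tab)
# view pose: camera (74mm ahead) ~110mm short of tab 
print(R.T@(tab-.15*X+[0,0,.146]-S["tool_pos"]))
E
```

```text
time: 10.5
tool_pos: [0.431, -0.3022, 0.0491]
ee_rot: [0.992, -0.127, 0.0, 0.0]
wrist_force: [-0.9, 1.0, 6.3]
width: 0.238
grasp_force: 30.0
time: 11.75
tool_pos: [0.4323, -0.3033, 0.2333]
ee_rot: [0.992, -0.127, 0.003, 0.002]
wrist_force: [0.2, 0.8, -0.9]
width: 0.659
grasp_force: 0.0
[ 0.4309 -0.3021  0.2296] [-0.7249  0.3529  1.5862  0.      1.2014  1.1001]
O [0.5046 0.0182 0.    ] tab [0.6165 0.0511 0.094 ]
[-0.0592 -0.3885 -0.0107]
```

View pics/set.png

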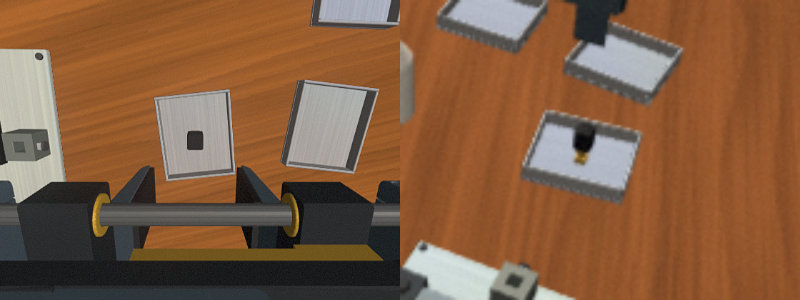

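The plug stands upright in the near tray: wrist half (195,140), side half (582,140). I move to look at the tab.

```bash
python3 -m jog '[[0,-0.06,-0.01,0,0,0],[0,-0.12,-0.01,0,0,0],[0,-0.18,-0.01,0,0,0],[0,-0.24,-0.01,0,0,0],[0,-0.3,-0.01,0,0,0],[0,-0.35,-0.01,0,0,0],[0,-0.3885,-0.01,0,0,0],[0,-0.3885,-0.01,0,0,0],[0,-0.3885,-0.01,0,0,0],[0,-0.3885,-0.01,0,0,0]]' 0.06
python3 - <<'E'
from h import *
from scipy.spatial.transform import Rotation as Ro
np.set_printoptions(precision=4,suppress=True)
s=camera("side"); w=camera("wrist");t=camera("top")
cv2.imwrite("pics/tab.png",w["img"])
L=[]
for p in(w,s,t):
    r=pinpoint(p,"tab_center")
    print(r[:2])
    if r: L.append((p,r[0]["point"]))
print(tri(L),onz(w,L[0][1],.094))
S=read_state();R=Ro.from_quat(S["ee_rot"]).as_matrix();print(S["tool_pos"],proj(w,[.6165,.0511,.094]),proj(w,[.6165,.0511,.116]))
E
```

```text
time: 13.1
tool_pos: [0.5283, 0.0729, 0.2385]
ee_rot: [0.992, -0.127, -0.0, 0.0]
wrist_force: [1.0, 0.1, 0.0]
width: 0.658
grasp_force: 0.0
[{'point': [275.0, 94.7], 'p': 0.69}, {'point': [323.3, 192.1], 'p': 0.41}]
[{'point': [248.9, 247.9], 'p': 0.65}]
[]
(array([0.6165, 0.0487, 0.092 ]), [2.2, 2.2]) [0.6185 0.0492 0.094 ]
[0.5287 0.0735 0.239 ] [273.4075  97.7334] [273.3954  95.9593]
```

View pics/tab.png

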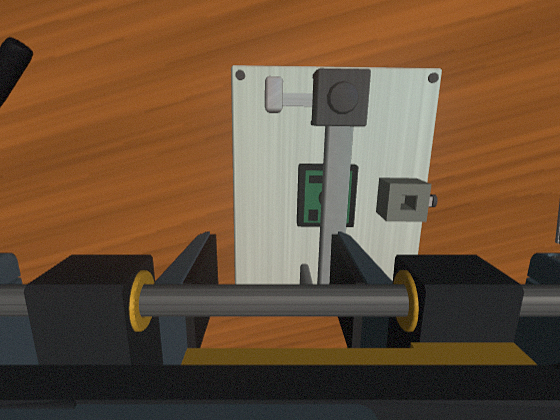

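The tab top is at (274,94) with the coupler at (341,97), which matches the position I predicted to about 1 mm. I descend on it with a narrow opening.

```bash
python3 -m jog '[[0.05,-0.0005,0,0,0,0],[0.0917,-0.0005,0.02,0,0,0],[0.0917,-0.0005,0.06,0,0,0],[0.0917,-0.0005,0.1,0,0,0],[0.0917,-0.0005,0.125,0,0,0],[0.0917,-0.0005,0.138,0,0,0],[0.0917,-0.0005,0.143,0,0,0],[0.0917,-0.0005,0.143,0,0,0],[0.0917,-0.0005,0.143,0,0,0]]' 0.036
python3 -m jog '[[0,0,0,0,0,0],[0,0,0,0,0,0],[0,0,0,0,0,0]]' 0
```

```text
time: 14.52
tool_pos: [0.6181, 0.0513, 0.0969]
ee_rot: [0.992, -0.127, 0.001, -0.0]
wrist_force: [-0.1, 0.2, -0.3]
width: 0.396
grasp_force: 0.0
time: 14.9
tool_pos: [0.6175, 0.051, 0.0961]
ee_rot: [0.992, -0.127, 0.0, 0.0]
wrist_force: [-1.4, -4.1, 3.6]
width: 0.155
grasp_force: 30.0
```

```bash
python3 -m jog '[[0,-0.005,0,0,0,0],[0,-0.01,0,0,0,0],[0,-0.015,0,0,0,0],[0,-0.018,0,0,0,0],[0,-0.018,0,0,0,0]]'; python3 -m jog '[[0,-0.001,0,0,0,0],[0,-0.0015,0,0,0,0],[0,-0.0015,0,0,0,0]]'; python3 -m jog '[[0,-0.0008,0,0,0,0],[0,-0.0008,0,0,0,0]]'
```

```text
time: 15.52
tool_pos: [0.6221, 0.0679, 0.0961]
ee_rot: [0.992, -0.127, 0.0, 0.001]
wrist_force: [-1.9, -9.7, 3.3]
width: 0.156
grasp_force: 30.0
time: 15.9
tool_pos: [0.6224, 0.0691, 0.0961]
ee_rot: [0.992, -0.127, 0.0, 0.001]
wrist_force: [-1.2, -9.7, 4.3]
width: 0.153
grasp_force: 30.0
time: 16.15
tool_pos: [0.6225, 0.0694, 0.096]
ee_rot: [0.992, -0.127, -0.0, 0.001]
wrist_force: [-2.1, -14.3, 4.3]
width: 0.155
grasp_force: 30.0
```

The stop is reached at about 19-20 mm of draw. I lift along the hinge circle. The same rows apply again in the second call, because the tool frame turns with the arm.

```bash
python3 -m jog '[[-0.0021,0,-0.01,0,0.05,0],[-0.0046,0,-0.0199,0,0.1,0],[-0.0076,0,-0.0296,0,0.15,0],[-0.0076,0,-0.0296,0,0.15,0]]'
python3 - <<'E'
from h import *
s=camera("side");cv2.imwrite("pics/l1.png",cv2.resize(s["img"][170:320,210:390],(600,500)))
E
```

```text
time: 16.65
tool_pos: [0.6148, 0.0715, 0.1262]
ee_rot: [0.989, -0.126, 0.075, 0.011]
wrist_force: [0.1, -16.5, -3.2]
width: 0.155
grasp_force: 30.0
```

View pics/l1.png

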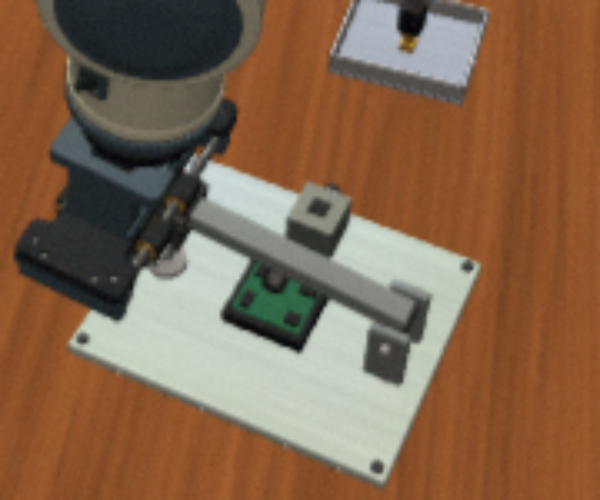

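The arm has left the ball (the pale ball now shows at (168,262)) and the tab is still gripped. The force is about 3 N down. I continue up.

```bash
python3 -m jog '[[-0.0021,0,-0.01,0,0.05,0],[-0.0046,0,-0.0199,0,0.1,0],[-0.0076,0,-0.0296,0,0.15,0],[-0.0112,0,-0.0392,0,0.2,0],[-0.0152,0,-0.0486,0,0.25,0],[-0.0196,0,-0.0578,0,0.3,0],[-0.0196,0,-0.0578,0,0.3,0]]'
```

```text
time: 17.58
tool_pos: [0.5874, 0.079, 0.1801]
ee_rot: [0.967, -0.124, 0.221, 0.029]
wrist_force: [1.5, -15.5, -1.0]
width: 0.155
grasp_force: 30.0
```

```bash
python3 -m jog '[[-0.0021,0,-0.01,0,0.05,0],[-0.0046,0,-0.0199,0,0.1,0],[-0.0076,0,-0.0296,0,0.15,0],[-0.0112,0,-0.0392,0,0.2,0],[-0.0152,0,-0.0486,0,0.25,0],[-0.0152,0,-0.0486,0,0.25,0],[-0.0152,0,-0.0486,0,0.25,0],[-0.0152,0,-0.0486,0,0.25,0]]'
python3 - <<'E'
from h import *
np.set_printoptions(precision=4,suppress=True)
s=camera("side");cv2.imwrite("pics/l2.png",cv2.resize(s["img"][120:320,200:400],(600,600)))
S=read_state();print(S["tool_pos"],S["joints"],S["wrist_force"])
# hinge-relative angle of TCP vs start
y=np.radians(-14.6);X=np.array([np.cos(y),np.sin(y),0]);H=np.array([.5046,.0182,.06])-.1*X
d=S["tool_pos"]-H;print("arm deg",np.degrees(np.arctan2(d[2],d@X)-np.arctan2(.036,.201)))
for q in["plug","spool_center","driver"]:print(q,pinpoint(s,q)[:1])
E
```

```text
time: 18.58
tool_pos: [0.5538, 0.0873, 0.2166]
ee_rot: [0.932, -0.12, 0.34, 0.045]
wrist_force: [-0.4, -10.7, -1.3]
width: 0.154
grasp_force: 30.0
[0.5539 0.0873 0.2166] [ 0.2343  0.2937  2.046  -1.0978  0.3495  3.0307] [  0.0977 -10.5206  -1.3662]
arm deg 40.097285641254025
plug [{'point': [328.9, 184.8], 'p': 0.59}]
spool_center [{'point': [294.4, 378.3], 'p': 0.85}]
driver [{'point': [186.0, 384.5], 'p': 0.57}]
```

View pics/l2.png

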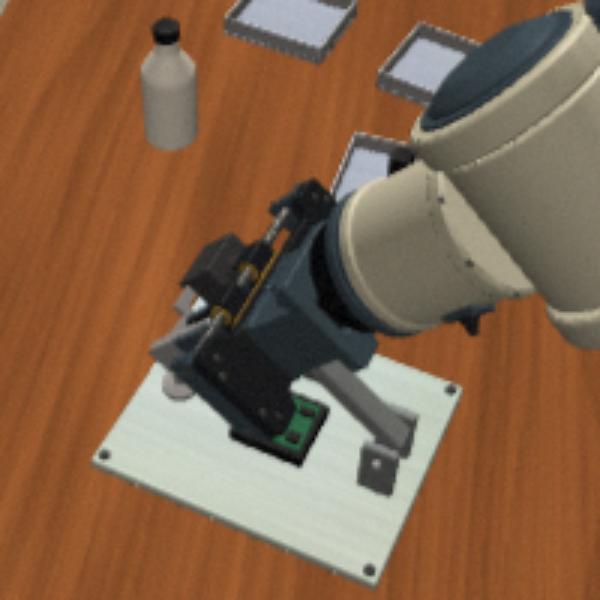

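The arm is held up about 40° in the gripper with the tab still drawn (about 10.5 N spring force), and the bystanders have not been moved. I hand it in.

```bash
python3 -c "from bench import *; print(job_done())"
```

```text
the job is handed in; nothing more can be done
None
```

I set the plug down standing in the nearest tray, drew the latch tab to its stop, and raised the arm about 40° by measurement. The gripper still held it when I handed the job in at about 19 s of the 58 s; no verdict came back.

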